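# Put the mint quilting templates back in their shadow-cut trays

## Task

Tidy away the quilting templates that have mint-green handles: lay each of the four in the foam tray whose cut-out matches its outline, flat down on the red floor, handle up, and let go. Leave the two lilac-handled templates where they lie.

Things in the scene. Friction and masses are not known exactly. Their poses are not given: they have to be found in the camera images.
- template_strip: Loose quilting template, 30 to 70 g: off-white plate 5 mm thick, a long narrow strip 124 x 22 mm. A mint-green bar handle, 36 mm long (along x) and 16 mm thick (along y), stands upright at its centre, its top 42 mm above the underside. Origin: centre of the underside; z up. x along the length. Pinch the handle across its thickness.
- template_rectangle: Loose quilting template, 30 to 70 g: off-white plate 5 mm thick, a rectangle 92 x 44 mm. A mint-green bar handle, 36 mm long (along x) and 16 mm thick (along y), stands upright at its centre, its top 42 mm above the underside. Origin: centre of the underside; z up. x along the length. Pinch the handle across its thickness.
- template_hexagon: Loose quilting template, 30 to 70 g: off-white plate 5 mm thick, a regular hexagon 72 mm across flats, 83 mm across corners. A mint-green bar handle, 36 mm long (along x) and 16 mm thick (along y), stands upright at its centre, its top 42 mm above the underside. Origin: centre of the underside; z up. x points to a corner; repeats every 60 degrees. Pinch the handle across its thickness.
- template_triangle: Loose quilting template, 30 to 70 g: off-white plate 5 mm thick, an equilateral triangle of 92 mm side (corners 53 mm from the origin). A mint-green bar handle, 36 mm long (along x) and 16 mm thick (along y), stands upright at its centre, its top 42 mm above the underside. Origin: centre of the underside; z up. x points to a corner; repeats every 120 degrees. Pinch the handle across its thickness.
- tray_strip: Fixed two-tone foam tray: charcoal top 14 mm high, one long narrow cavity, upright walls, cut down to the red floor at 4 mm height. Cavity 140 x 38 mm. 8 mm of play on every side of the template. Origin: under the middle of the cavity at table height; z up. x along the length. Only the strip templates can lie flat in it.
- tray_rectangle: Fixed two-tone foam tray: charcoal top 14 mm high, one rectangular cavity, upright walls, cut down to the red floor at 4 mm height. Cavity 108 x 60 mm. 8 mm of play on every side of the template. Origin: under the middle of the cavity at table height; z up. x along the length. Only the rectangle templates can lie flat in it.
- tray_hexagon: Fixed two-tone foam tray: charcoal top 14 mm high, one hexagonal cavity, upright walls, cut down to the red floor at 4 mm height. Cavity 88 mm across flats, 102 mm across corners. 8 mm of play on every side of the template. Origin: under the middle of the cavity at table height; z up. x points to a corner; repeats every 60 degrees. Only the hexagon templates can lie flat in it.
- tray_triangle: Fixed two-tone foam tray: charcoal top 14 mm high, one triangular cavity, upright walls, cut down to the red floor at 4 mm height. Cavity 120 mm side (corners 69 mm from the origin). 8 mm of play on every side of the template. Origin: under the middle of the cavity at table height; z up. x points to a corner; repeats every 120 degrees. Only the triangle templates can lie flat in it.
- lilac_hexagon: Loose quilting template, 30 to 70 g: off-white plate 5 mm thick, a regular hexagon 72 mm across flats, 83 mm across corners. A lilac (light purple) bar handle, 36 mm long (along x) and 16 mm thick (along y), stands upright at its centre, its top 42 mm above the underside. Origin: centre of the underside; z up. x points to a corner; repeats every 60 degrees. Of another set: not to be moved.
- lilac_rectangle: Loose quilting template, 30 to 70 g: off-white plate 5 mm thick, a rectangle 92 x 44 mm. A lilac (light purple) bar handle, 36 mm long (along x) and 16 mm thick (along y), stands upright at its centre, its top 42 mm above the underside. Origin: centre of the underside; z up. x along the length. Of another set: not to be moved.
Mind the look-alikes: they are no part of the job. What is shaped like the tray_triangle but white or yellow is not meant.

How it is judged (in metres and radians):
At the end, for the whole second after the job is handed in: Each mint-handled template lies flat on the red floor of its own outline's tray (origins within 18 mm in plan, underside under 6.5 mm high, tilt under 0.08 rad), released and at rest; no lilac-handled template was moved over 20 mm or tipped (horizontal distance between template_strip and tray_strip below 0.018 m and z of template_strip in the frame of tray_strip below 0.0065 m and angle between each of template_strip, template_rectangle, template_hexagon, template_triangle's own z axis and vertical below 0.08 rad and linear speed of each of template_strip, template_rectangle, template_hexagon, template_triangle below 0.02 m/s and angular speed of each of template_strip, template_rectangle, template_hexagon, template_triangle below 0.2 rad/s and horizontal distance between template_rectangle and tray_rectangle below 0.018 m and z of template_rectangle in the frame of tray_rectangle below 0.0065 m and horizontal distance between template_hexagon and tray_hexagon below 0.018 m and z of template_hexagon in the frame of tray_hexagon below 0.0065 m and horizontal distance between template_triangle and tray_triangle below 0.018 m and z of template_triangle in the frame of tray_triangle below 0.0065 m); the robot touches nothing.
It fails at once if the lilac-handled hexagon template is moved more than 20 mm or tipped (distance of lilac_hexagon from where it was at the start of the episode above 0.02 m or angle between lilac_hexagon's own z axis and vertical above 0.4 rad).
It fails at once if the lilac-handled rectangle template is moved more than 20 mm or tipped (distance of lilac_rectangle from where it was at the start of the episode above 0.02 m or angle between lilac_rectangle's own z axis and vertical above 0.4 rad).
It also fails if it takes over 102 s, if anything falls off the work surface, if the arm or the gripper's body presses on something with over 40 N, if the wrist force passes 120 N, or if a joint passes its speed limit or range.

## Robot

A 6-joint arm with a two-finger parallel gripper is mounted at the origin on the work surface. World frame = base frame: x ahead of the robot, y to its left, z up, the work surface at z = 0. Lengths are in mm, angles in degrees, forces in N, time in s.
With the tool pointing down it reaches from about 300 to 850 mm from the base axis. Payload 4.2 kg.
Tool frame: the origin (TCP) lies midway between the tips of the shut fingers; the grasp point (between the pads) lies env.hold_point_z behind it (env.hold_point_z is the distance from the TCP to the grasp point, in mm); z points along the fingers, y is the line along which they close (so a half turn about z gives the same grasp; the last joint's range is limited). The gripper opens to 91 mm and grips with 3 to 60 N. Pads are 32 mm wide; open, the fingers measure 118 mm over their backs; the gripper's body (76 mm by 178 mm) begins 60 mm behind the grasp point.
Start: joints at [-70.875, 18.312, 89.639, -0, 72.044, -1.146], TCP at [199.221, -539.402, 213.976] pointing down, gripper open.
Joint ranges: [-177.97, 177.97], [-48.28, 115.42], [12.27, 149.76], [-77.06, 257.06], [2.81, 150.46], [-146.56, 146.56]. Speed limits (degrees/s): [147.25, 147.25, 180, 180, 180, 180].

## Interface

Orientations are given as [roll, pitch, yaw] about the fixed x, y, z axes, in that order (R = Rz(yaw) Ry(pitch) Rx(roll)).
In Python, from workcell import env, viewer, spotter gives the robot as it stands.
- The arm moves only by the tool apply_moves, never from a script. Its arguments are lists of equal length, an entry for each row: "delta_pos": the shift along the world's x, y, z normalised to -1 to 1, where 1 is 120 mm, a list of three; "rot": the turn, a rotation vector about the world's x, y, z normalised to -1 to 1, where 1 is 1.5 rad, a list of three; "hand": the opening, from 0 (shut) to 1 (fully open). A call has 1 to 10 rows; each row is the pose to reach, as a shift and turn from the pose commanded when the call began; what a row does not reach only later rows make up. A row lasts 1/12 s, in which the tool goes at most 41.7 mm and 7.16 degrees, less where a joint would pass 70% of its speed; a pose out of reach is approached as far as the arm can. A call with a number of a shift or a turn outside -1 to 1 is refused whole. A call with a gripper value outside its range is refused whole. The fingers move at their own pace and stop on an object; "newtons" is the grip in N (left out, the last holds). Time passes only in rows, so rows that repeat a pose let the fingers close. It gives the time, the measured TCP pose, the force, the opening and the grip force at its end, in the units of the state.
- env.state(): the state, without advancing time (a new reading comes with each control period).
- viewer.grab_frame(name): name is "scene" or "top" or "wrist"; returns a dict with "pixels" (420x560x3 uint8, red, green, blue), "camera_matrix" (3x3 intrinsics, pixels), "R" (3x3) and "t" (3): a world point X has camera coordinates R X + t; the wrist camera has in their place "mount" (4x4, takes a point from camera to tool coordinates, whose origin is the TCP and whose axes are the flange's). Camera axes: x right, y down, z forward; pixel columns grow to the right and rows downward; lengths in mm; the calibration is good to about 2 mm. A picture is of the moment at which its call begins: read the wrist's pose just before it. There is no depth.
- env.job_done(): hands the job in; it is judged then, once.
Trained networks look in a picture, given as the dict that the camera call returned (one of the last four; its "shot" number tells which), for a name from the list of things; names that differ only in an ending like _2 or _b are one class to them, and where a whole thing is asked for, a point or a joint stands for the part that bears it (a point fixed in the world has none). Each returns a list of dicts, best first, with "score" (0 to 1); they miss things now and then, are a little off and sometimes report something else, mostly with a low value. They report only what shows in the picture. A call takes as long as a camera call. They do not tell look-alikes from the thing itself.
- spotter.trace(picture, query): "mask" (420x560 bool, what is visible of it) and "box" ([centre column, centre row, width, height] in pixels, round what is visible of it).
- spotter.landmark_of(picture, query): "position" ([column, row] in pixels: a listed point, or the origin of a listed thing).
The state is a dict: "time_s": time; "qpos": joint angles; "qvel": joint speeds; "effort": joint torques, N m; "ee_pos": TCP position; "ee_rot": TCP orientation; "force": force on the tool from outside, world axes, zero at the start; "torque": the same for the moment, N m; "gripper_width": finger opening in mm; "gripper_force": force on a finger pad.
Only numpy, scipy, OpenCV 4.12 (cv2) and the standard library are available. Lean on these libraries where they do the work, as an engineer would, in place of code of your own. Each camera call takes 0.05 s, during which the arm holds its last target. There are 200 camera calls.

## Working session

There is one attempt and no reset: what is moved stays moved. The work goes in short steps, Python scripts to look and compute and a tool call to move; the robot and the scene stay as the last step left them, time stands still between calls to the robot, and variables do not carry over. Pictures are saved under pics/ and viewed, at most 14 in all, crops included, and the job is handed in when it is done.

Besides the shell and the picture viewer there is one more tool, called as a command line: name --argument value ..., lists and objects as JSON in quotes. apply_moves: Moves the arm, as the interface text tells. Its arguments: {"type":"object","properties":{"delta_pos":{"type":"array"},"rot":{"type":"array"},"hand":{"type":"array"},"newtons":{"type":"number"}},"required":["delta_pos","rot","hand"]}

```bash
mkdir -p pics; ls; python3 - <<'E'
from workcell import env, viewer, spotter
import cv2
print(env.state(), env.hold_point_z)
for n in("top","scene"):
    f=viewer.grab_frame(n); cv2.imwrite(f"pics/{n}0.png",cv2.cvtColor(f["pixels"],cv2.COLOR_RGB2BGR))
    print(f["camera_matrix"],f["R"],f["t"])
    for q in["template_strip","template_rectangle","template_hexagon","template_triangle","tray_strip","tray_rectangle","tray_hexagon","tray_triangle","lilac_hexagon","lilac_rectangle"]:
        print(q,[(round(d["score"],2),[round(x) for x in d["position"]]) for d in spotter.landmark_of(f,q)])
E
```

```text
pics
{'time_s': 0.0, 'qpos': array([-7.08742595e+01,  1.83507107e+01,  8.97058949e+01, -1.78611033e-03,
        7.20450233e+01, -1.14537765e+00]), 'qvel': array([-0.00954794,  0.00948128,  0.18056512,  0.04076728, -0.04666714,
       -0.04463959]), 'effort': array([ 9.14548909e-04, -4.12465489e+01, -2.31972241e+01,  7.28118257e-02,
        4.54626081e-02, -1.31628663e-04]), 'ee_pos': array([ 199.04532734, -538.90566589,  213.13308561]), 'ee_rot': array([-1.79898357e+02, -3.33681399e-04,  2.02716699e+01]), 'force': array([-0.62004001,  0.30150484,  0.24188966]), 'torque': array([-0.02241921,  0.00858925, -0.01319046]), 'gripper_force': 0.0, 'gripper_width': 91.2430839919576} 18.8
[[468.23487274   0.         287.87036749]
 [  0.         468.23487274 218.28449058]
 [  0.           0.           1.        ]] [[-0.00850694 -0.99988498  0.01255654]
 [-0.99331374  0.00700393 -0.11523349]
 [ 0.11513229 -0.01345287 -0.99325907]] [  47.69925083  412.11435669 1451.19017567]
template_strip [(0.58, [399, 237]), (0.4, [433, 183])]
template_rectangle []
template_hexagon [(0.56, [302, 205])]
template
[... 330 characters left out ...]
3.91275982]
 [  0.         541.61761625 213.12109813]
 [  0.           0.           1.        ]] [[ 0.04577731  0.99880922 -0.01686964]
 [ 0.73936453 -0.04523274 -0.67178426]
 [-0.67174737  0.01827966 -0.74055474]] [ -51.50516363 -282.66874244 1742.23311773]
template_strip [(0.63, [163, 208]), (0.23, [345, 290])]
template_rectangle [(0.79, [333, 226])]
template_hexagon [(0.93, [277, 233])]
template_triangle [(0.61, [210, 230])]
tray_strip [(0.79, [105, 266])]
tray_rectangle [(0.56, [434, 249])]
tray_hexagon [(0.68, [197, 291])]
tray_triangle [(0.85, [346, 289]), (0.68, [389, 156]), (0.64, [464, 197])]
lilac_hexagon [(0.76, [374, 200]), (0.45, [164, 209])]
lilac_rectangle [(0.74, [271, 299])]
```

```bash
python3 - <<'E'
import cv2
for n,(x0,x1,y0,y1) in {"top":(80,480,90,350),"scene":(60,520,120,350)}.items():
    i=cv2.imread(f"pics/{n}0.png")[y0:y1,x0:x1]; s=800/(x1-x0)
    i=cv2.resize(i,None,fx=s,fy=s,interpolation=cv2.INTER_CUBIC); print(i.shape)
    cv2.imwrite(f"pics/{n}0c.png",i)
E
```

```text
(520, 800, 3)
(400, 800, 3)
```

View pics/top0c.png

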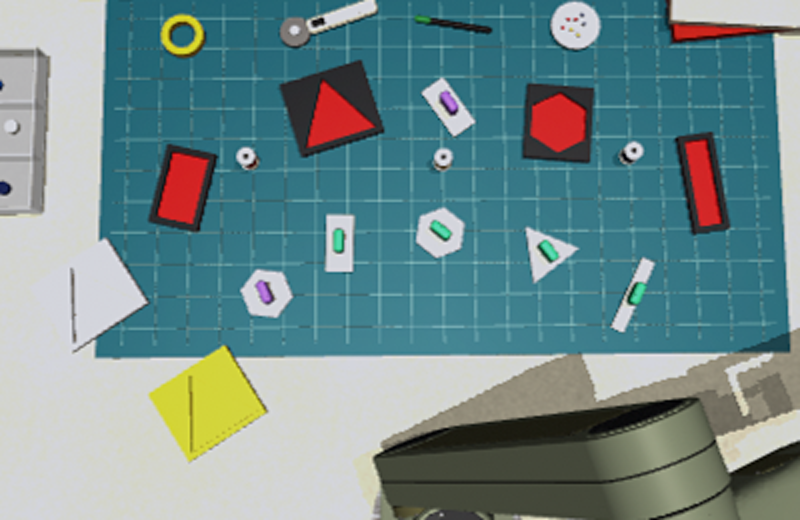

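View pics/scene0c.png

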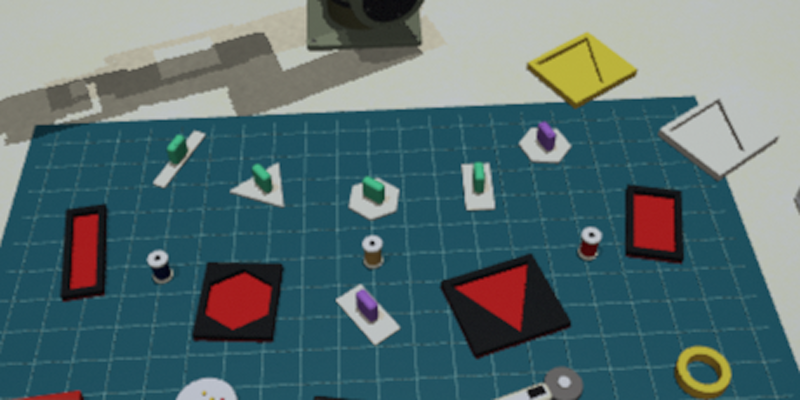

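The pictures show four mint templates, with top-picture pixels: strip (399,237), triangle (354,215), hexagon (300,205) and rectangle (250,210). The two lilac ones are hexagon (212,237) and rectangle (304,141).

The red-floored charcoal trays are strip (431,181), hexagon (359,151), triangle (245,147) and rectangle (172,184). The white (128,241) and yellow (184,296) squares are decoys, and the red/white box at the top right is clutter.

I'll fit poses by model in both views.

```bash
cat > h.py <<'E'
import numpy as np, cv2
from scipy.optimize import minimize
def ngon(n,r): a=np.arange(n)*2*np.pi/n; return np.c_[r*np.cos(a),r*np.sin(a)]
def rect(l,w): return np.array([[l,w],[-l,w],[-l,-w],[l,-w]])/2.
TP=dict(strip=rect(124,22),rectangle=rect(92,44),hexagon=ngon(6,83.1/2),triangle=ngon(3,53.1))
CV=dict(strip=rect(140,38),rectangle=rect(108,60),hexagon=ngon(6,101.6/2),triangle=ngon(3,69.3))
def lift(p,*zs): return np.vstack([np.c_[p,np.full(len(p),z)] for z in zs])
def masks(px):
    h=cv2.cvtColor(cv2.GaussianBlur(px,(3,3),0),cv2.COLOR_RGB2HSV).astype(int); H,S,V=h[...,0],h[...,1],h[...,2]
    return dict(red=((H<8)|(H>172))&(S>150)&(V>90),mint=(H>65)&(H<88)&(S>90)&(V>120),
                lilac=(H>122)&(H<155)&(S>50)&(V>80),white=(S<60)&(V>130))
def view(f,state=None):
    K=f["camera_matrix"]
    if "mount" in f:
        r,p,y=np.radians(state["ee_rot"])
        from scipy.spatial.transform import Rotation as Ro
        T=np.eye(4); T[:3,:3]=Ro.from_euler("xyz",[r,p,y]).as_matrix(); T[:3,3]=state["ee_pos"]
        M=np.linalg.inv(T@f["mount"]); R,t=M[:3,:3],M[:3,3]
    else: R,t=f["R"],f["t"]
    return dict(K=K,R=np.array(R),t=np.array(t),m=masks(f["pixels"]))
def proj(v,X): c=X@v["R"].T+v["t"]; q=c@v["K"].T; return q[:,:2]/q[:,2:]
def unproj(v,uv,z):
    d=v["R"].T@np.linalg.solve(v["K"],[*uv,1]); o=-v["R"].T@v["t"]; return o+d*(z-o[2])/d[2]
S=3
def fill(pts,o,n,bg=None):
    im=np.zeros((n[1]*S,n[0]*S),np.uint8)
    q=((pts-o+.5)*S-.5); hull=cv2.convexHull(q.astype(np.float32)); cv2.fillConvexPoly(im,np.round(hull*16).astype(np.int32),1,shift=4)
    return im
def fit(views,kind,name,x0,handle="mint",freez=True):
    rois=[]
    for v in views:
        c=proj(v,np.array([[x0[0],x0[1],10.]]))[0]; 
        sc=np.linalg.norm(proj(v,np.array([[x0[0]+1,x0[1],10.]]))[0]-c); w=int(85*sc)+3
        lo=np.clip((c-w).astype(int),0,[560,420]); hi=np.clip((c+w).astype(int),0,[560,420]); rois.append((lo,hi-lo))
    def cost(p,det=False):
        x,y,a,z=p; z=z if freez else 0; c,s=np.cos(a),np.sin(a); R=np.array([[c,-s,0],[s,c,0],[0,0,1]]); e=0;tot=0
        for v,(o,n) in zip(views,rois):
            f=lambda L: fill(proj(v,L@R.T+[x,y,z]),o,n)
            d=lambda im: cv2.resize(im.astype(np.float32),tuple(int(k) for k in n),interpolation=cv2.INTER_AREA)
            g=lambda k: v["m"][k][o[1]:o[1]+n[1],o[0]:o[0]+n[0]].astype(np.float32)
            if kind=="tray":
                P=d(f(lift(CV[name],4))&f(lift(CV[name],14))); ee=np.abs(P-g("red")).sum()
                tt=P.sum()
            else:
                h=f(lift(rect(36,16),5,42)); pl=f(lift(TP[name],0,5))&(1-h)
                H,P=d(h),d(pl); ee=2*np.abs(H-g(handle)).sum()+np.abs(P-g("white")).sum(); tt=2*H.sum()+P.sum()
            e+=ee/tt
        return e/len(views)
    best=None
    for a in np.radians(np.arange(0,180 if kind!="tray" or name in("strip","rectangle") else 360,15)):
        k=cost([*x0[:2],a,0]); best=min(best or (9,),(k,a)) if best else (k,a)
    p=np.array([*x0[:2],best[1],0])
    ang=[best[1]]
    if name=="triangle": ang.append(best[1]+np.pi)
    rs=[]
    for a in ang:
        p=np.array([*x0[:2],a,0.])
        for sz in(10,4,1.5):
            r=minimize(cost,p,method="Nelder-Mead",options=dict(initial_simplex=np.vstack([p]+[p+sz*np.eye(4)[i]*[1,1,.02,.6] for i in range(4)]),maxiter=160)); p=r.x
        rs.append(r)
    r=min(rs,key=lambda r:r.fun)
    return np.array([r.x[0],r.x[1],np.degrees(r.x[2]),r.x[3]]),r.fun
E
cat > m.py <<'E'
from h import *; from workcell import env, viewer
V=[view(viewer.grab_frame(n)) for n in("top","scene")]
for kind,n,uv,h in [("t","strip",(399,237),"mint"),("t","rectangle",(250,210),"mint"),("t","hexagon",(300,205),"mint"),("t","triangle",(352,214),"mint"),
  ("tray","strip",(431,181),""),("tray","rectangle",(172,184),""),("tray","hexagon",(359,151),""),("tray","triangle",(245,149),""),("t","hexagon",(212,237),"lilac"),("t","rectangle",(304,142),"lilac")]:
    p,e=fit(V,kind,n,unproj(V[0],uv,5),h); print(kind,n,h,p.round(1),round(e,3),"each:",[fit([v],kind,n,p,h,False)[0][:3].round(1) for v in V])
E
time python3 m.py
```

```text
t strip mint [ 353.5 -301.7  153.8   -2.4] 0.682 each: [array([ 352.2, -300.7,  153.8]), array([ 356.5, -301. ,  154.8])]
t rectangle mint [439.8 166.8  -1.2  -3.3] 0.335 each: [array([4.394e+02, 1.672e+02, 2.000e-01]), array([442.2, 166.6,  -2.9])]
t hexagon mint [455.7   5.9  48.8  -3. ] 0.338 each: [array([455.3,   6.6,  50.7]), array([457.2,   6. ,  26.4])]
t triangle mint [ 421.6 -163.6   36.6   -2.3] 0.351 each: [array([ 420.5, -163.3,   37. ]), array([ 423.8, -163.1,   34.5])]
tray strip  [ 533.9 -418.5    8.    -2.5] 0.065 each: [array([ 532.5, -418.5,    7.9]), array([ 536.4, -417. ,    8.5])]
tray rectangle  [530.5 417.6 166.4  -4.6] 0.048 each: [array([529. , 417.3, 167.5]), array([534.1, 415.4, 166.1])]
tray hexagon  [ 634.4 -188.    -4.3   -3.8] 0.037 each: [array([ 633. , -187.9,   -3.5]), array([ 637.1, -187.2,   -4.4])]
tray triangle  [643.4 174.4  17.1  -4.4] 0.048 each: [array([642.1, 174.2, 257.2]), array([646.6, 173.4, 257.3])]
t hexagon lilac [358.8 282.7  22.8  -2.8] 0.403 each: [array([359. , 282.7,  24.3]), array([362. , 281.5,   7.5])]
t rectangle lilac [661.9  -9.7  34.6  -4.2] 0.295 each: [array([661.7,  -9.3,  35.6]), array([664. , -10.1,  33.9])]
real	0m3.617s
user	0m3.042s
sys	0m0.138s
```

Heights come out about 3 mm low, which is within the calibration error, and the sizes and angles agree with the pictures. I'll move over the mint strip and check from the wrist.

apply_moves --delta_pos '[[0.65,0.99,0],[0.65,0.99,0],[0.65,0.99,0],[0.65,0.99,0],[0.65,0.99,0],[0.65,0.99,0]]' --rot '[[0,0,-0.27],[0,0,-0.27],[0,0,-0.27],[0,0,-0.27],[0,0,-0.27],[0,0,-0.27]]' --hand '[0.5,0.5,0.5,0.5,0.5,0.5]'

```text
time_s: 1.7
ee_pos: [277.7, -420.1, 214.3]
ee_rot: [179.9, -0.0, -2.8]
force: [-0.9, -0.0, -0.1]
gripper_width: 54.1
gripper_force: 0.0
```

apply_moves --delta_pos '[[0.64,0.99,0],[0.64,0.99,0],[0.64,0.99,0],[0.64,0.99,0],[0.64,0.99,0],[0.64,0.99,0],[0.64,0.99,0]]' --rot '[[0,0,-0.27],[0,0,-0.27],[0,0,-0.27],[0,0,-0.27],[0,0,-0.27],[0,0,-0.27],[0,0,-0.27]]' --hand '[0.5,0.5,0.5,0.5,0.5,0.5,0.5]'

```text
time_s: 2.28
ee_pos: [353.7, -303.2, 214.0]
ee_rot: [179.9, -0.0, -26.1]
force: [-0.9, -0.5, 0.3]
gripper_width: 45.6
gripper_force: 0.0
```

```bash
cat > w.py <<'E'
import sys
from h import *; from workcell import env, viewer
def go(kind,name,x0,pic=None,handle="mint"):
    s=env.state(); f=viewer.grab_frame("wrist"); v=view(f,s)
    if pic: cv2.imwrite(f"pics/{pic}.png",cv2.cvtColor(f["pixels"],cv2.COLOR_RGB2BGR))
    print("t",round(s["time_s"],2),"ee",s["ee_pos"].round(1),s["ee_rot"].round(2),"w",round(s["gripper_width"],1),"q6",s["qpos"][5].round(1))
    p,e=fit([v],kind,name,x0,handle,False); print(name,"px",proj(v,np.array([[p[0],p[1],5]])).round(),p[:3].round(1),round(e,3))
if __name__=="__main__":
    a=sys.argv; go(a[1],a[2],(float(a[3]),float(a[4])),a[5] if len(a)>5 else None)
E
python3 w.py t strip 354 -301 w1; python3 -c "
from workcell import viewer as v
print(v.grab_frame('wrist')['mount'])"
```

```text
t 2.28 ee [ 353.7 -303.2  214. ] [ 1.7993e+02 -2.0000e-02 -2.6110e+01] w 45.6 q6 74.2
strip px [[273. 181.]] [ 352.5 -301.2  154.1] 0.397
[[-6.51177411e-04 -9.56990030e-01 -2.90120076e-01  8.25340839e+01]
 [ 9.99999717e-01 -5.13886505e-04 -5.49403429e-04  3.84383221e-01]
 [ 3.76684812e-04 -2.90120352e-01  9.56990094e-01 -1.70654742e+02]
 [ 0.00000000e+00  0.00000000e+00  0.00000000e+00  1.00000000e+00]]
```

View pics/w1.png

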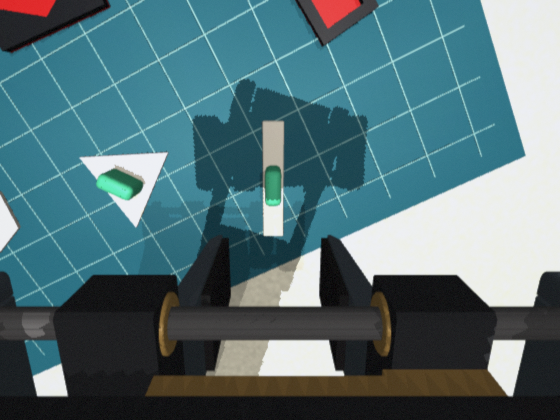

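The close view shows the mint strip at (273,181), aligned under the fingers, and the mint triangle at (125,183). I'll go down and grip.

apply_moves --delta_pos '[[0,0.015,-0.83],[0,0.015,-0.83],[0,0.015,-0.83],[0,0.015,-0.83],[0,0.015,-0.83]]' --rot '[[0,0,0],[0,0,0],[0,0,0],[0,0,0],[0,0,0]]' --hand '[0.5,0.5,0.5,0.5,0.5]'

```text
time_s: 2.8
ee_pos: [353.5, -300.9, 114.1]
ee_rot: [-180.0, 0.1, -26.2]
force: [0.5, -1.1, -0.1]
gripper_width: 45.7
gripper_force: 0.0
```

apply_moves --delta_pos '[[0,0,-0.3],[0,0,-0.5],[0,0,-0.7],[0,0,-0.83],[0,0,-0.83],[0,0,-0.83]]' --rot '[[0,0,0],[0,0,0],[0,0,0],[0,0,0],[0,0,0],[0,0,0]]' --hand '[0.5,0.5,0.5,0.5,0.5,0.5]'

```text
time_s: 3.3
ee_pos: [354.9, -301.4, 15.9]
ee_rot: [180.0, -0.1, -26.2]
force: [0.1, 0.5, 0.6]
gripper_width: 45.8
gripper_force: 0.0
```

apply_moves --delta_pos '[[0,0,0],[0,0,0],[0,0,0],[0,0,0],[0,0,0],[0,0,0]]' --rot '[[0,0,0],[0,0,0],[0,0,0],[0,0,0],[0,0,0],[0,0,0]]' --hand '[0,0,0,0,0,0]' --newtons 15

```text
time_s: 3.8
ee_pos: [354.3, -300.3, 15.4]
ee_rot: [180.0, -0.1, -26.1]
force: [-1.1, 0.7, 4.8]
gripper_width: 16.0
gripper_force: 15.0
```

apply_moves --delta_pos '[[0,0,0.2],[0,0,0.6],[0,0,0.6]]' --rot '[[0,0,0],[0,0,0],[0,0,0]]' --hand '[0,0,0]'

```text
time_s: 4.05
ee_pos: [356.6, -302.2, 91.5]
ee_rot: [179.9, -0.5, -26.1]
force: [1.0, -0.9, 0.2]
gripper_width: 16.1
gripper_force: 15.0
```

apply_moves --delta_pos '[[0.3,-0.2,0.1],[0.6,-0.4,0.1],[0.75,-0.49,0.1],[0.75,-0.49,0.1],[0.75,-0.49,0.1]]' --rot '[[0,0,0.05],[0,0,0.1],[0,0,0.2],[0,0,0.2],[0,0,0.2]]' --hand '[0,0,0,0,0]'

```text
time_s: 4.47
ee_pos: [445.0, -359.3, 98.1]
ee_rot: [-180.0, 0.0, -8.9]
force: [1.0, 0.6, -0.8]
gripper_width: 16.0
gripper_force: 15.0
```

apply_moves --delta_pos '[[0.3,-0.2,0],[0.6,-0.4,0],[0.75,-0.49,0],[0.75,-0.49,0],[0.75,-0.49,0],[0.75,-0.49,0]]' --rot '[[0,0,0.05],[0,0,0.1],[0,0,0.2],[0,0,0.2],[0,0,0.2],[0,0,0.2]]' --hand '[0,0,0,0,0,0]'

```text
time_s: 4.97
ee_pos: [532.9, -416.8, 98.0]
ee_rot: [-179.9, 0.1, 8.1]
force: [0.1, -0.1, -0.3]
gripper_width: 15.7
gripper_force: 15.0
```

```bash
python3 w.py tray strip 533.5 -418 w2
```

```text
t 4.97 ee [ 532.9 -416.8   98. ] [-1.799e+02  1.000e-01  8.150e+00] w 15.7 q6 42.9
strip px [[279. 212.]] [ 533.3 -419.8    8.1] 0.783
```

View pics/w2.png

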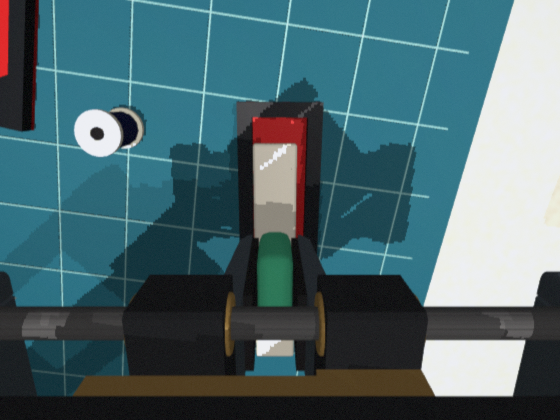

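The held strip is aligned above its red cavity, whose far end shows at (279,125). I'll lower it.

apply_moves --delta_pos '[[0,-0.01,-0.2],[0,-0.01,-0.4],[0,-0.01,-0.55],[0,-0.01,-0.61],[0,-0.01,-0.65],[0,-0.01,-0.65],[0,-0.01,-0.65]]' --rot '[[0,0,0],[0,0,0],[0,0,0],[0,0,0],[0,0,0],[0,0,0],[0,0,0]]' --hand '[0,0,0,0,0,0,0]'

```text
time_s: 5.6
ee_pos: [534.4, -419.2, 21.9]
ee_rot: [179.9, -0.1, 8.2]
force: [0.5, -0.5, -0.5]
gripper_width: 16.0
gripper_force: 15.0
```

apply_moves --delta_pos '[[0,0,-0.012],[0,0,-0.012],[0,0,-0.012],[0,0,-0.012],[0,0,-0.012],[0,0,-0.012]]' --rot '[[0,0,0],[0,0,0],[0,0,0],[0,0,0],[0,0,0],[0,0,0]]' --hand '[0,0,0.5,0.5,0.5,0.5]'

```text
time_s: 6.1
ee_pos: [534.1, -418.9, 19.6]
ee_rot: [180.0, -0.0, 8.2]
force: [0.4, 0.6, -0.2]
gripper_width: 39.7
gripper_force: 0.0
```

apply_moves --delta_pos '[[0,0,0.3],[0,0,0.6],[0,0,1],[0,0,1],[0,0,1]]' --rot '[[0,0,0],[0,0,0],[0,0,0],[0,0,0],[0,0,0]]' --hand '[0.5,0.5,0.5,0.5,0.5]'

```text
time_s: 6.52
ee_pos: [535.9, -420.3, 143.8]
ee_rot: [179.6, -0.3, 8.2]
force: [0.5, -0.3, 0.2]
gripper_width: 45.5
gripper_force: 0.0
```

```bash
python3 w.py t strip 533.5 -418 w3
```

```text
t 6.52 ee [ 535.9 -420.3  143.8] [179.63  -0.34   8.23] w 45.5 q6 42.7
strip px [[272. 201.]] [ 532.7 -419.9    8.6] 0.56
```

View pics/w3.png

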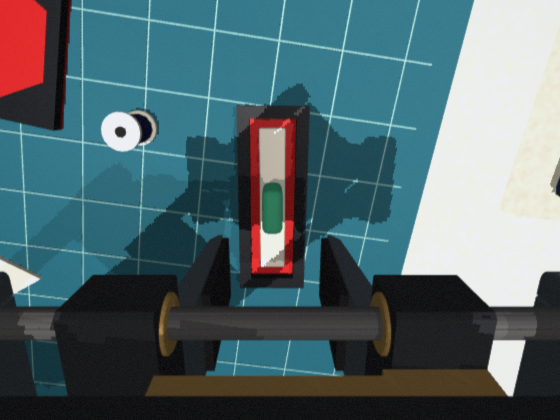

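The strip lies flat inside its red cavity at (272,201). Next is the triangle.

apply_moves --delta_pos '[[-0.47,1,0.25],[-0.47,1,0.25],[-0.47,1,0.25],[-0.47,1,0.25],[-0.47,1,0.25]]' --rot '[[0,0,0.16],[0,0,0.16],[0,0,0.16],[0,0,0.16],[0,0,0.16]]' --hand '[0.5,0.5,0.5,0.5,0.5]'

```text
time_s: 6.98
ee_pos: [475.7, -295.9, 168.5]
ee_rot: [-179.8, 0.1, 22.1]
force: [0.3, 0.2, 0.6]
gripper_width: 45.5
gripper_force: 0.0
```

apply_moves --delta_pos '[[-0.47,1,0.25],[-0.47,1,0.25],[-0.47,1,0.25],[-0.47,1,0.25],[-0.47,1,0.25]]' --rot '[[0,0,0.17],[0,0,0.17],[0,0,0.17],[0,0,0.17],[0,0,0.17]]' --hand '[0.5,0.5,0.5,0.5,0.5]'

```text
time_s: 7.4
ee_pos: [420.7, -177.7, 199.1]
ee_rot: [-180.0, 0.0, 36.7]
force: [0.2, -0.1, -1.4]
gripper_width: 45.5
gripper_force: 0.0
```

apply_moves --delta_pos '[[0,0.12,0],[0,0.12,0],[0,0.12,0],[0,0.12,0]]' --rot '[[0,0,0],[0,0,0],[0,0,0],[0,0,0]]' --hand '[0.5,0.5,0.5,0.5]'

```text
time_s: 7.73
ee_pos: [421.9, -165.8, 198.6]
ee_rot: [-180.0, 0.1, 36.6]
force: [0.5, 0.5, 1.1]
gripper_width: 45.8
gripper_force: 0.0
```

```bash
python3 w.py t triangle 421 -163
```

```text
t 7.73 ee [ 421.9 -165.8  198.6] [-1.7999e+02  5.0000e-02  3.6560e+01] w 45.8 q6 30.6
triangle px [[273. 182.]] [ 421.1 -164.9   37. ] 0.387
```

apply_moves --delta_pos '[[0,0.01,-0.76],[0,0.01,-0.76],[0,0.01,-0.76],[0,0.01,-0.76],[0,0.01,-0.76]]' --rot '[[0,0,0],[0,0,0],[0,0,0],[0,0,0],[0,0,0]]' --hand '[0.5,0.5,0.5,0.5,0.5]'

```text
time_s: 8.2
ee_pos: [422.1, -164.0, 108.8]
ee_rot: [180.0, -0.0, 36.6]
force: [0.5, 0.5, 0.7]
gripper_width: 45.4
gripper_force: 0.0
```

apply_moves --delta_pos '[[0,0,-0.3],[0,0,-0.5],[0,0,-0.65],[0,0,-0.77],[0,0,-0.77],[0,0,-0.77]]' --rot '[[0,0,0],[0,0,0],[0,0,0],[0,0,0],[0,0,0],[0,0,0]]' --hand '[0.5,0.5,0.5,0.5,0.5,0.5]'

```text
time_s: 8.7
ee_pos: [422.8, -164.0, 17.1]
ee_rot: [179.9, -0.1, 36.6]
force: [0.1, 0.1, 0.1]
gripper_width: 45.7
gripper_force: 0.0
```

apply_moves --delta_pos '[[0,0,0],[0,0,0],[0,0,0],[0,0,0],[0,0,0],[0,0,0]]' --rot '[[0,0,0],[0,0,0],[0,0,0],[0,0,0],[0,0,0],[0,0,0]]' --hand '[0,0,0,0,0,0]' --newtons 15

```text
time_s: 9.2
ee_pos: [421.6, -163.4, 16.3]
ee_rot: [179.9, -0.0, 36.6]
force: [-0.3, 0.0, 5.5]
gripper_width: 16.1
gripper_force: 15.0
```

apply_moves --delta_pos '[[0,0,0.2],[0,0,0.5],[0,0,0.8],[0,0,0.8]]' --rot '[[0,0,0],[0,0,0],[0,0,0],[0,0,0]]' --hand '[0,0,0,0]'

```text
time_s: 9.53
ee_pos: [425.3, -164.9, 117.5]
ee_rot: [179.4, -0.4, 36.6]
force: [1.3, -0.5, -0.3]
gripper_width: 16.1
gripper_force: 15.0
```

apply_moves --delta_pos '[[0.2,0.3,0],[0.4,0.6,0],[0.62,0.937,0],[0.62,0.937,0],[0.62,0.937,0]]' --rot '[[0,0,-0.03],[0,0,-0.05],[0,0,-0.075],[0,0,-0.075],[0,0,-0.075]]' --hand '[0,0,0,0,0]'

```text
time_s: 9.95
ee_pos: [496.8, -48.7, 111.2]
ee_rot: [-180.0, -0.0, 30.4]
force: [0.7, -0.7, -0.6]
gripper_width: 15.8
gripper_force: 15.0
```

apply_moves --delta_pos '[[0.2,0.3,0],[0.4,0.6,0],[0.62,0.937,0],[0.62,0.937,0],[0.62,0.937,0]]' --rot '[[0,0,-0.03],[0,0,-0.05],[0,0,-0.075],[0,0,-0.075],[0,0,-0.075]]' --hand '[0,0,0,0,0]'

```text
time_s: 10.37
ee_pos: [570.7, 62.6, 111.0]
ee_rot: [180.0, 0.0, 23.9]
force: [-0.7, -0.2, 0.1]
gripper_width: 16.0
gripper_force: 15.0
```

apply_moves --delta_pos '[[0.2,0.3,0],[0.4,0.6,0],[0.62,0.937,0],[0.62,0.937,0],[0.62,0.937,0],[0.62,0.937,0]]' --rot '[[0,0,-0.03],[0,0,-0.05],[0,0,-0.075],[0,0,-0.075],[0,0,-0.075],[0,0,-0.075]]' --hand '[0,0,0,0,0,0]'

```text
time_s: 10.87
ee_pos: [643.1, 171.9, 110.9]
ee_rot: [179.9, 0.2, 17.3]
force: [-0.8, -0.4, 0.2]
gripper_width: 15.8
gripper_force: 15.0
```

```bash
python3 w.py tray triangle 644 174 w4
```

```text
t 10.87 ee [643.1 171.9 110.9] [179.94   0.2   17.27] w 15.8 q6 86.8
triangle px [[272. 207.]] [642.8 173.2  17.4] 0.5
```

View pics/w4.png

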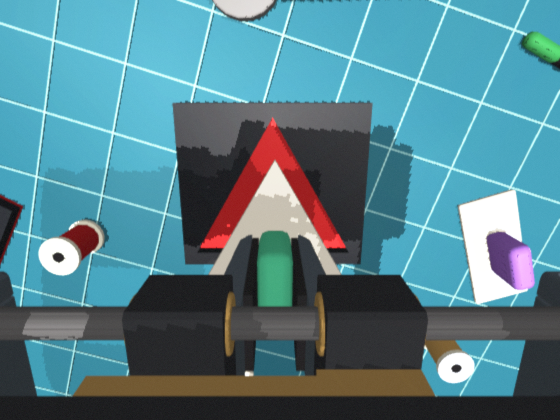

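The triangle is held in line with its cavity (apexes at (275,160) and (273,120)). I'll lower and release it.

apply_moves --delta_pos '[[0,0.01,-0.25],[0,0.01,-0.45],[0,0.01,-0.6],[0,0.01,-0.7],[0,0.01,-0.76],[0,0.01,-0.76],[0,0.01,-0.765]]' --rot '[[0,0,0],[0,0,0],[0,0,0],[0,0,0],[0,0,0],[0,0,0],[0,0,0]]' --hand '[0,0,0,0,0,0,0]'

```text
time_s: 11.5
ee_pos: [644.7, 174.4, 20.7]
ee_rot: [180.0, -0.1, 17.2]
force: [-0.3, -0.4, 0.8]
gripper_width: 16.0
gripper_force: 15.0
```

apply_moves --delta_pos '[[0,0,0],[0,0,0],[0,0,0],[0,0,0],[0,0,0],[0,0,0]]' --rot '[[0,0,0],[0,0,0],[0,0,0],[0,0,0],[0,0,0],[0,0,0]]' --hand '[0,0,0.5,0.5,0.5,0.5]'

```text
time_s: 12.0
ee_pos: [644.5, 175.4, 20.1]
ee_rot: [180.0, -0.0, 17.3]
force: [-0.4, 0.2, -0.1]
gripper_width: 39.4
gripper_force: 0.0
```

apply_moves --delta_pos '[[0,0,0.3],[0,0,0.6],[0,0,1],[0,0,1],[0,0,1]]' --rot '[[0,0,0],[0,0,0],[0,0,0],[0,0,0],[0,0,0]]' --hand '[0.5,0.5,0.5,0.5,0.5]'

```text
time_s: 12.42
ee_pos: [646.7, 176.0, 144.3]
ee_rot: [180.0, -0.5, 17.3]
force: [-0.2, 0.2, -0.1]
gripper_width: 46.0
gripper_force: 0.0
```

```bash
python3 w.py t triangle 644 174 w5
```

```text
t 12.42 ee [646.7 176.  144.3] [179.97  -0.49  17.27] w 46.0 q6 87.0
triangle px [[275. 203.]] [642.4 174.1  17.1] 0.145
```

View pics/w5.png

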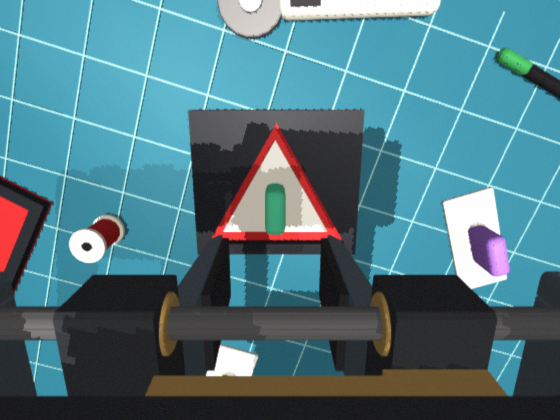

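The triangle lies flat in its cavity at (275,203). Next is the rectangle, grasped with the half-turned wrist to keep joint 6 in range.

apply_moves --delta_pos '[[-0.57,-0.02,0.17],[-0.57,-0.02,0.17],[-0.57,-0.02,0.17],[-0.57,-0.02,0.17],[-0.57,-0.02,0.17],[-0.57,-0.02,0.17],[-0.57,-0.02,0.17],[-0.57,-0.02,0.17],[-0.57,-0.02,0.17]]' --rot '[[0,0,0.63],[0,0,0.63],[0,0,0.63],[0,0,0.63],[0,0,0.63],[0,0,0.63],[0,0,0.63],[0,0,0.63],[0,0,0.63]]' --hand '[0.5,0.5,0.5,0.5,0.5,0.5,0.5,0.5,0.5]'

```text
time_s: 13.22
ee_pos: [574.6, 172.6, 157.8]
ee_rot: [-179.8, 0.2, 71.5]
force: [-0.1, 0.3, -0.0]
gripper_width: 45.6
gripper_force: 0.0
```

apply_moves --delta_pos '[[-0.57,-0.02,0.17],[-0.57,-0.02,0.17],[-0.57,-0.02,0.17],[-0.57,-0.02,0.17],[-0.57,-0.02,0.17],[-0.57,-0.02,0.17],[-0.57,-0.02,0.17],[-0.57,-0.02,0.17],[-0.57,-0.02,0.17]]' --rot '[[0,0,0.63],[0,0,0.63],[0,0,0.63],[0,0,0.63],[0,0,0.63],[0,0,0.63],[0,0,0.63],[0,0,0.63],[0,0,0.63]]' --hand '[0.5,0.5,0.5,0.5,0.5,0.5,0.5,0.5,0.5]'

```text
time_s: 13.97
ee_pos: [506.7, 170.3, 179.2]
ee_rot: [-179.8, -0.1, 125.5]
force: [-0.9, -0.2, 0.7]
gripper_width: 45.8
gripper_force: 0.0
```

apply_moves --delta_pos '[[-0.57,-0.02,0.17],[-0.57,-0.02,0.17],[-0.57,-0.02,0.17],[-0.57,-0.02,0.17],[-0.57,-0.02,0.17],[-0.57,-0.02,0.17],[-0.57,-0.02,0.17],[-0.57,-0.02,0.17],[-0.57,-0.02,0.17],[-0.57,-0.02,0.17]]' --rot '[[0,0,0.63],[0,0,0.63],[0,0,0.63],[0,0,0.63],[0,0,0.63],[0,0,0.63],[0,0,0.63],[0,0,0.63],[0,0,0.63],[0,0,0.63]]' --hand '[0.5,0.5,0.5,0.5,0.5,0.5,0.5,0.5,0.5,0.5]'

```text
time_s: 14.8
ee_pos: [438.8, 168.0, 200.4]
ee_rot: [-180.0, -0.1, 179.5]
force: [0.2, -0.2, 0.1]
gripper_width: 45.2
gripper_force: 0.0
```

```bash
python3 w.py t rectangle 440 167
```

```text
t 14.8 ee [438.8 168.  200.4] [-1.7998e+02 -8.0000e-02  1.7946e+02] w 45.2 q6 -69.9
rectangle px [[272. 183.]] [439.9 165.3  -1.7] 0.177
```

apply_moves --delta_pos '[[0.01,-0.015,-0.77],[0.01,-0.015,-0.77],[0.01,-0.015,-0.77],[0.01,-0.015,-0.77],[0.01,-0.015,-0.77]]' --rot '[[0,0,-0.01],[0,0,-0.01],[0,0,-0.01],[0,0,-0.01],[0,0,-0.01]]' --hand '[0.5,0.5,0.5,0.5,0.5]'

```text
time_s: 15.27
ee_pos: [441.0, 166.5, 109.4]
ee_rot: [180.0, 0.0, 178.8]
force: [0.4, -1.6, 0.1]
gripper_width: 45.6
gripper_force: 0.0
```

apply_moves --delta_pos '[[0,0,-0.3],[0,0,-0.5],[0,0,-0.65],[0,0,-0.77],[0,0,-0.77],[0,0,-0.77]]' --rot '[[0,0,0],[0,0,0],[0,0,0],[0,0,0],[0,0,0],[0,0,0]]' --hand '[0.5,0.5,0.5,0.5,0.5,0.5]'

```text
time_s: 15.77
ee_pos: [442.0, 166.9, 17.8]
ee_rot: [179.9, 0.1, 178.8]
force: [0.8, -0.8, 0.5]
gripper_width: 45.3
gripper_force: 0.0
```

apply_moves --delta_pos '[[0,0,0],[0,0,0],[0,0,0],[0,0,0],[0,0,0],[0,0,0]]' --rot '[[0,0,0],[0,0,0],[0,0,0],[0,0,0],[0,0,0],[0,0,0]]' --hand '[0,0,0,0,0,0]' --newtons 15

```text
time_s: 16.27
ee_pos: [440.8, 166.4, 16.9]
ee_rot: [180.0, 0.1, 178.8]
force: [-0.6, -0.3, 5.1]
gripper_width: 15.6
gripper_force: 15.0
```

apply_moves --delta_pos '[[0,0,0.2],[0,0,0.5],[0,0,0.8],[0,0,0.8]]' --rot '[[0,0,0],[0,0,0],[0,0,0],[0,0,0]]' --hand '[0,0,0,0]'

```text
time_s: 16.6
ee_pos: [444.5, 167.8, 118.3]
ee_rot: [179.7, 0.7, 178.8]
force: [1.3, 0.9, -1.0]
gripper_width: 15.8
gripper_force: 15.0
```

apply_moves --delta_pos '[[0.1,0.3,0],[0.2,0.6,0],[0.37,1,0],[0.37,1,0],[0.37,1,0]]' --rot '[[0,0,-0.03],[0,0,-0.05],[0,0,-0.07],[0,0,-0.07],[0,0,-0.07]]' --hand '[0,0,0,0,0]'

```text
time_s: 17.02
ee_pos: [485.7, 288.8, 111.6]
ee_rot: [180.0, 0.0, 173.0]
force: [-0.1, -0.8, -0.9]
gripper_width: 16.2
gripper_force: 15.0
```

apply_moves --delta_pos '[[0.1,0.3,0],[0.2,0.6,0],[0.37,1,0],[0.37,1,0],[0.37,1,0]]' --rot '[[0,0,-0.03],[0,0,-0.05],[0,0,-0.07],[0,0,-0.07],[0,0,-0.07]]' --hand '[0,0,0,0,0]'

```text
time_s: 17.43
ee_pos: [529.4, 407.3, 111.1]
ee_rot: [-180.0, -0.0, 166.9]
force: [0.2, -0.8, -1.0]
gripper_width: 16.0
gripper_force: 15.0
```

apply_moves --delta_pos '[[0,0.09,0],[0,0.09,0],[0,0.09,0],[0,0.09,0]]' --rot '[[0,0,0],[0,0,0],[0,0,0],[0,0,0]]' --hand '[0,0,0,0]'

```text
time_s: 17.77
ee_pos: [528.8, 415.8, 112.5]
ee_rot: [-180.0, -0.0, 166.8]
force: [-0.1, -0.2, -0.1]
gripper_width: 15.5
gripper_force: 15.0
```

```bash
python3 w.py tray rectangle 530.5 417 w6
```

```text
t 17.77 ee [528.8 415.8 112.5] [-1.7995e+02 -2.0000e-02  1.6677e+02] w 15.5 q6 -39.6
rectangle px [[275. 207.]] [529.1 415.4 166.1] 0.767
```

View pics/w6.png

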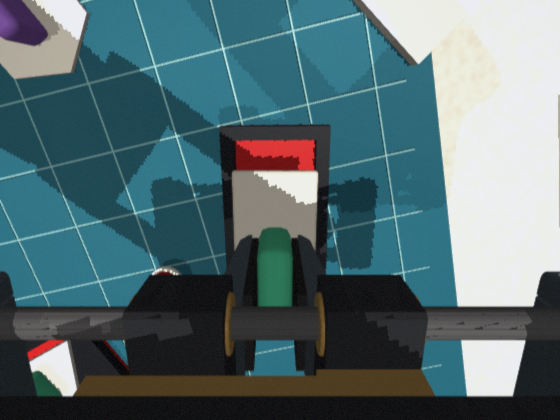

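The rectangle is centred over its cavity (column 275 for both). I'll lower and release it.

apply_moves --delta_pos '[[0.005,0.005,-0.25],[0.005,0.005,-0.45],[0.005,0.005,-0.6],[0.005,0.005,-0.7],[0.005,0.005,-0.76],[0.005,0.005,-0.76],[0.005,0.005,-0.765]]' --rot '[[0,0,0],[0,0,0],[0,0,0],[0,0,0],[0,0,0],[0,0,0],[0,0,0]]' --hand '[0,0,0,0,0,0,0]'

```text
time_s: 18.4
ee_pos: [530.4, 417.8, 21.3]
ee_rot: [179.9, 0.1, 166.8]
force: [-0.4, 0.2, 0.5]
gripper_width: 15.7
gripper_force: 15.0
```

apply_moves --delta_pos '[[0,0,0],[0,0,0],[0,0,0],[0,0,0],[0,0,0],[0,0,0]]' --rot '[[0,0,0],[0,0,0],[0,0,0],[0,0,0],[0,0,0],[0,0,0]]' --hand '[0,0,0.5,0.5,0.5,0.5]'

```text
time_s: 18.9
ee_pos: [529.9, 417.8, 20.7]
ee_rot: [180.0, 0.0, 166.8]
force: [0.1, 0.1, -0.2]
gripper_width: 39.8
gripper_force: 0.0
```

apply_moves --delta_pos '[[0,0,0.3],[0,0,0.6],[0,0,1],[0,0,1],[0,0,1]]' --rot '[[0,0,0],[0,0,0],[0,0,0],[0,0,0],[0,0,0]]' --hand '[0.5,0.5,0.5,0.5,0.5]'

```text
time_s: 19.32
ee_pos: [531.6, 419.2, 145.0]
ee_rot: [179.6, 0.3, 166.8]
force: [-0.2, 0.1, -0.5]
gripper_width: 45.7
gripper_force: 0.0
```

```bash
python3 w.py t rectangle 530 416 w7
```

```text
t 19.32 ee [531.6 419.2 145. ] [179.62   0.31 166.81] w 45.7 q6 -39.5
rectangle px [[272. 193.]] [529.5 417.9 166.5] 0.369
```

View pics/w7.png

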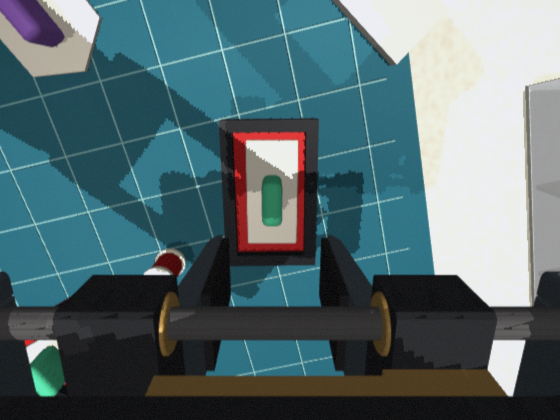

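The rectangle lies flat in its cavity at (272,193). The hexagon is last.

apply_moves --delta_pos '[[-0.154,-0.857,0.125],[-0.154,-0.857,0.125],[-0.154,-0.857,0.125],[-0.154,-0.857,0.125],[-0.154,-0.857,0.125],[-0.154,-0.857,0.125]]' --rot '[[0,0,-0.34],[0,0,-0.34],[0,0,-0.34],[0,0,-0.34],[0,0,-0.34],[0,0,-0.34]]' --hand '[0.5,0.5,0.5,0.5,0.5,0.5]'

```text
time_s: 19.87
ee_pos: [510.7, 314.4, 153.8]
ee_rot: [-179.8, -0.1, 137.7]
force: [0.6, 0.2, 0.3]
gripper_width: 45.8
gripper_force: 0.0
```

apply_moves --delta_pos '[[-0.154,-0.857,0.125],[-0.154,-0.857,0.125],[-0.154,-0.857,0.125],[-0.154,-0.857,0.125],[-0.154,-0.857,0.125],[-0.154,-0.857,0.125]]' --rot '[[0,0,-0.34],[0,0,-0.34],[0,0,-0.34],[0,0,-0.34],[0,0,-0.34],[0,0,-0.34]]' --hand '[0.5,0.5,0.5,0.5,0.5,0.5]'

```text
time_s: 20.37
ee_pos: [492.9, 212.6, 169.8]
ee_rot: [-179.9, -0.0, 108.6]
force: [0.2, -0.4, -0.9]
gripper_width: 45.6
gripper_force: 0.0
```

apply_moves --delta_pos '[[-0.154,-0.857,0.125],[-0.154,-0.857,0.125],[-0.154,-0.857,0.125],[-0.154,-0.857,0.125],[-0.154,-0.857,0.125],[-0.154,-0.857,0.125]]' --rot '[[0,0,-0.34],[0,0,-0.34],[0,0,-0.34],[0,0,-0.34],[0,0,-0.34],[0,0,-0.34]]' --hand '[0.5,0.5,0.5,0.5,0.5,0.5]'

```text
time_s: 20.87
ee_pos: [474.7, 110.0, 185.1]
ee_rot: [-180.0, -0.0, 79.5]
force: [-0.6, -0.5, 0.4]
gripper_width: 45.7
gripper_force: 0.0
```

apply_moves --delta_pos '[[-0.154,-0.857,0.125],[-0.154,-0.857,0.125],[-0.154,-0.857,0.125],[-0.154,-0.857,0.125],[-0.154,-0.857,0.125],[-0.154,-0.857,0.125],[-0.154,-0.857,0.125]]' --rot '[[0,0,-0.34],[0,0,-0.34],[0,0,-0.34],[0,0,-0.34],[0,0,-0.34],[0,0,-0.34],[0,0,-0.34]]' --hand '[0.5,0.5,0.5,0.5,0.5,0.5,0.5]'

```text
time_s: 21.45
ee_pos: [456.2, 7.4, 200.1]
ee_rot: [-180.0, 0.0, 50.3]
force: [0.1, 0.7, -0.8]
gripper_width: 45.6
gripper_force: 0.0
```

```bash
python3 w.py t hexagon 456 6 w8
```

```text
t 21.45 ee [456.2   7.4 200.1] [-1.7996e+02  2.0000e-02  5.0280e+01] w 45.6 q6 39.2
hexagon px [[275. 185.]] [455.    4.7  50.6] 0.277
```

View pics/w8.png

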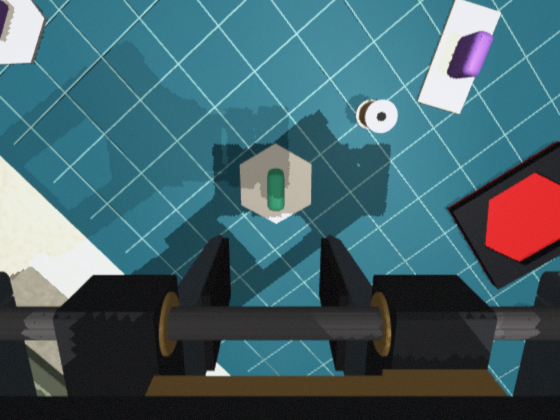

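The mint hexagon is at (275,185), well aligned, and the lilac ones are clear. I'll go down.

apply_moves --delta_pos '[[0,-0.014,-0.77],[0,-0.014,-0.77],[0,-0.014,-0.77],[0,-0.014,-0.77],[0,-0.014,-0.77]]' --rot '[[0,0,0],[0,0,0],[0,0,0],[0,0,0],[0,0,0]]' --hand '[0.5,0.5,0.5,0.5,0.5]'

```text
time_s: 21.92
ee_pos: [456.7, 5.1, 108.8]
ee_rot: [180.0, -0.0, 50.0]
force: [0.1, 0.4, 0.3]
gripper_width: 45.4
gripper_force: 0.0
```

apply_moves --delta_pos '[[0,0,-0.3],[0,0,-0.5],[0,0,-0.65],[0,0,-0.77],[0,0,-0.77],[0,0,-0.77]]' --rot '[[0,0,0],[0,0,0],[0,0,0],[0,0,0],[0,0,0],[0,0,0]]' --hand '[0.5,0.5,0.5,0.5,0.5,0.5]'

```text
time_s: 22.42
ee_pos: [457.6, 4.8, 17.2]
ee_rot: [179.9, -0.1, 50.0]
force: [-0.1, -0.5, -0.4]
gripper_width: 45.7
gripper_force: 0.0
```

apply_moves --delta_pos '[[0,0,0],[0,0,0],[0,0,0],[0,0,0],[0,0,0],[0,0,0]]' --rot '[[0,0,0],[0,0,0],[0,0,0],[0,0,0],[0,0,0],[0,0,0]]' --hand '[0,0,0,0,0,0]' --newtons 15

```text
time_s: 22.92
ee_pos: [456.2, 4.7, 16.3]
ee_rot: [180.0, -0.0, 49.9]
force: [-1.3, -0.3, 5.6]
gripper_width: 15.6
gripper_force: 15.0
```

apply_moves --delta_pos '[[0,0,0.2],[0,0,0.5],[0,0,0.8],[0,0,0.8]]' --rot '[[0,0,0],[0,0,0],[0,0,0],[0,0,0]]' --hand '[0,0,0,0]'

```text
time_s: 23.25
ee_pos: [460.4, 4.6, 117.6]
ee_rot: [179.4, -0.5, 49.9]
force: [0.9, -0.5, 0.9]
gripper_width: 15.9
gripper_force: 15.0
```

apply_moves --delta_pos '[[0.2,-0.2,0],[0.45,-0.5,0],[0.74,-0.8,0],[0.74,-0.8,0],[0.74,-0.8,0]]' --rot '[[0,0,0.03],[0,0,0.03],[0,0,0.035],[0,0,0.035],[0,0,0.035]]' --hand '[0,0,0,0,0]'

```text
time_s: 23.67
ee_pos: [547.0, -93.7, 111.0]
ee_rot: [179.9, -0.0, 52.8]
force: [0.5, -0.6, 0.5]
gripper_width: 15.3
gripper_force: 15.0
```

apply_moves --delta_pos '[[0.2,-0.2,0],[0.45,-0.5,0],[0.74,-0.8,0],[0.74,-0.8,0],[0.74,-0.8,0],[0.74,-0.8,0]]' --rot '[[0,0,0.03],[0,0,0.03],[0,0,0.035],[0,0,0.035],[0,0,0.035],[0,0,0.035]]' --hand '[0,0,0,0,0,0]'

```text
time_s: 24.17
ee_pos: [632.2, -186.3, 110.5]
ee_rot: [-179.8, 0.0, 55.9]
force: [-0.7, 0.5, -0.5]
gripper_width: 16.0
gripper_force: 15.0
```

```bash
python3 w.py tray hexagon 634.5 -187.7 w9
```

```text
t 24.17 ee [ 632.2 -186.3  110.5] [-1.798e+02  3.000e-02  5.591e+01] w 16.0 q6 16.6
hexagon px [[278. 209.]] [ 633.3 -188.9   -3.8] 0.631
```

View pics/w9.png

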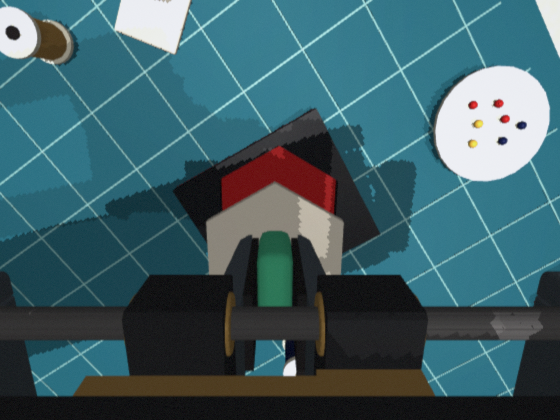

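The hexagon apex (275,183) lines up with the cavity apex (278,150). I'll shift slightly, lower and release.

apply_moves --delta_pos '[[0,-0.012,-0.25],[0,-0.012,-0.45],[0,-0.012,-0.6],[0,-0.012,-0.7],[0,-0.012,-0.755],[0,-0.012,-0.76],[0,-0.012,-0.765]]' --rot '[[0,0,0],[0,0,0],[0,0,0],[0,0,0],[0,0,0],[0,0,0],[0,0,0]]' --hand '[0,0,0,0,0,0,0]'

```text
time_s: 24.8
ee_pos: [633.7, -188.1, 20.7]
ee_rot: [179.9, -0.0, 56.0]
force: [0.0, 0.2, -0.1]
gripper_width: 15.6
gripper_force: 15.0
```

apply_moves --delta_pos '[[0,0,0],[0,0,0],[0,0,0],[0,0,0],[0,0,0],[0,0,0]]' --rot '[[0,0,0],[0,0,0],[0,0,0],[0,0,0],[0,0,0],[0,0,0]]' --hand '[0,0,0.5,0.5,0.5,0.5]'

```text
time_s: 25.3
ee_pos: [633.6, -188.8, 20.1]
ee_rot: [180.0, -0.0, 55.9]
force: [0.1, 0.1, -0.2]
gripper_width: 39.7
gripper_force: 0.0
```

apply_moves --delta_pos '[[0,0,0.3],[0,0,0.6],[0,0,1],[0,0,1],[0,0,1],[0,0,1]]' --rot '[[0,0,0],[0,0,0],[0,0,0],[0,0,0],[0,0,0],[0,0,0]]' --hand '[0.5,0.5,0.5,0.5,0.5,0.5]'

```text
time_s: 25.8
ee_pos: [633.2, -188.7, 139.9]
ee_rot: [180.0, 0.0, 55.9]
force: [0.2, 0.1, -1.1]
gripper_width: 45.5
gripper_force: 0.0
```

```bash
python3 w.py t hexagon 634 -188 w10; python3 - <<'E'
from h import *; from workcell import viewer
for n in("top","scene"):
    f=viewer.grab_frame(n); v=view(f); cv2.imwrite(f"pics/{n}E.png",cv2.cvtColor(f["pixels"],cv2.COLOR_RGB2BGR))
    for k,x,y,h in(("hexagon",359,282,"lilac"),("rectangle",662,-9,"lilac"),("strip",533,-418,"mint"),("triangle",644,174,"mint"),("rectangle",530,417,"mint"),("hexagon",634,-188,"mint")):
        p,e=fit([v],"t",k,(x,y),h,False); print(n,h,k,p[:3].round(1),round(e,2))
E
```

```text
t 25.8 ee [ 633.2 -188.7  139.9] [179.99   0.    55.94] w 45.5 q6 16.5
hexagon px [[275. 199.]] [ 632.7 -190.3   56.5] 0.345
top lilac hexagon [359.2 282.2  23.5] 0.15
top lilac rectangle [660.7  -9.6  35. ] 0.3
top mint strip [ 533.7 -421.4    8.1] 0.46
top mint triangle [644.8 176.2  18.3] 0.27
top mint rectangle [529.6 419.9 165.9] 0.37
top mint hexagon [ 673.9 -225.1  134.2] 0.94
scene lilac hexagon [362.  281.5   9.3] 0.51
scene lilac rectangle [664.9  -9.7  33.7] 0.23
scene mint strip [ 534.2 -420.5    9.8] 0.5
scene mint triangle [643.4 175.2  16.8] 0.42
scene mint rectangle [527.9 419.4 162.8] 0.41
scene mint hexagon [ 627.5 -192.5   15.5] 0.87
```

View pics/w10.png

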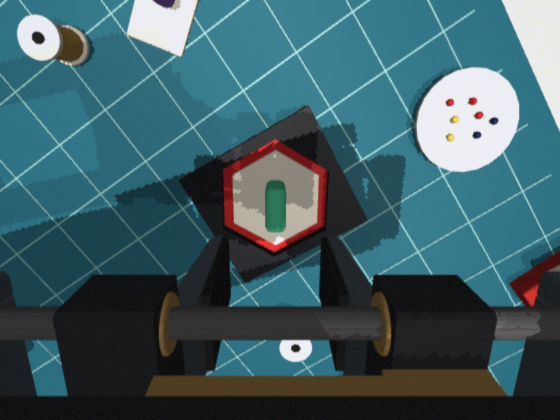

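View pics/sceneE.png

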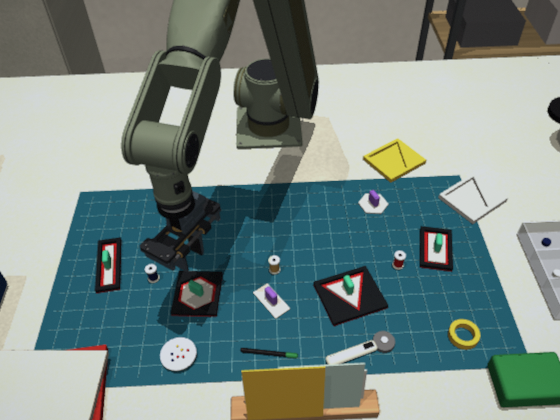

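All four mint templates lie in their trays with an even red margin: strip (108,262), hexagon (197,290), triangle (348,288) and rectangle (437,246). The lilac ones at (374,202) and (271,298) haven't moved, and the gripper is clear.

```bash
python3 -c "
from workcell import env
print(env.job_done())"
```

```text
the job is handed in; nothing more can be done
None
```

All four mint-handled templates lie released in their matching trays, the two lilac ones did not move measurably, and the job was handed in at about 26 s; the hand-in gave no verdict.

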